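# Hand out the filler tins to the welding jobs

## Robot

A 6-joint arm with a two-finger parallel gripper is mounted at the origin on the work surface. World frame = base frame: x ahead of the robot, y to its left, z up, the work surface at z = 0. Lengths are in mm, angles in rad, forces in N, time in s.
With the tool pointing down it reaches from about 400 to 925 mm from the base axis. Payload 12.5 kg.
Tool frame: the origin (TCP) lies at the very end of the fingers, on their centre line; the grasp point (between the pads) lies grip_depth behind it (grip_depth is the distance from the TCP to the grasp point, in mm); z points along the fingers, y is the line along which they close (so a half turn about z gives the same grasp; the last joint's range is limited). The gripper opens to 95 mm and grips with 3 to 60 N. Pads are 20 mm wide; open, the fingers measure 119 mm over their backs; the gripper's body (75 mm by 180 mm) begins 59 mm behind the grasp point.
Start: joints at [1.158, 0.491, 1.559, -0, 1.092, -0.106], TCP at [188.739, 595.839, 214.661] pointing down, gripper open.
Joint ranges: [-3.1, 3.1], [-0.84, 2.19], [0.05, 2.79], [-1.13, 4.28], [0.06, 2.93], [-2.69, 2.69]. Speed limits (rad/s): [2.22, 2.22, 2.79, 3.14, 3.14, 3.14].

## Interface

Orientations are given as [roll, pitch, yaw] about the fixed x, y, z axes, in that order (R = Rz(yaw) Ry(pitch) Rx(roll)).
In Python, from cell import state, read_camera, job_done, grip_depth gives the robot as it stands.
- The arm moves only by the tool drive_tool, never from a script. Its argument "targets" is a list of rows, each an object with "jaw": the opening, from 0 (shut) to 1 (fully open); "travel": the shift along the tool's x, y, z in m, a list of three; "twist": the turn about the tool's z in rad. In form: [{"jaw": jaw, "travel": [tx, ty, tz], "twist": twist}, ...]. A call has 1 to 8 rows; each row is the pose to reach, as a shift and turn from the pose commanded when the call began, along the tool's axes at that moment; what a row does not reach only later rows make up. A row lasts 1/12 s, in which the tool goes at most 41.7 mm and 7.16 degrees, less where a joint would pass 70% of its speed; a pose out of reach is approached as far as the arm can. A call with a gripper value outside its range is refused whole. The fingers move at their own pace and stop on an object; the grip force is fixed at half the most. Time passes only in rows, so rows that repeat a pose let the fingers close. It gives the time, the measured TCP pose, the force, the opening and the grip force at its end, in the units of the state.
- state(): the state, without advancing time (a new reading comes with each control period).
- read_camera(name): name is "scene" or "top" or "wrist"; returns a dict with "frame" (480x640x3 uint8, red, green, blue), "fx", "fy", "cx", "cy" (pixels), "k1" (the pictures are not rectified: a ray, as slopes to the right and down, at radius r is drawn at 1 + k1 r^2 times it, then the intrinsics apply), "R" (3x3) and "t" (3): a world point X has camera coordinates R X + t. Camera axes: x right, y down, z forward; pixel columns grow to the right and rows downward; lengths in mm; the calibration is good to about 2 mm. A picture is of the moment at which its call begins. There is no depth.
- job_done(): hands the job in; it is judged then, once.
The state is a dict: "t": time; "joints": joint angles; "qvel": joint speeds; "tau": joint torques, N m; "eef_pos": TCP position; "tcp_rot": TCP orientation; "ft_force": force on the tool from outside, world axes, zero at the start; "moment": the same for the moment, N m; "opening": opening from 0.0 (shut) to 1.0 (fully open); "grip_force": force on a finger pad.
Only numpy, scipy, OpenCV 4.12 (cv2) and the standard library are available. Lean on these libraries where they do the work, as an engineer would, in place of code of your own. Each camera call takes 0.05 s, during which the arm holds its last target. There are 200 camera calls.

## Task

Four cracked bangles wait in their job trays for the laser welder, and the tins of filler metal stand in one stack on the bench, each lid in the colour of its metal. Take the stack down and stand each tin flat in the middle of the cream felt in the tray whose bangle is of the same metal, then let go of it. Do not tip or drop any tin, and leave the loupe and the ring clamp where they are.

Things in the scene. Friction and masses are not known exactly. Their poses are not given: they have to be found in the camera images.
- platinum_tin_center (a point): Closed round screw-top tin, 68 mm in diameter over its silver-white (platinum) lid, 26 mm high, about 140 g; plain aluminium body 1 mm slimmer in radius than the 10 mm tall lid. At the start it is bottom of the stack of four tins (widest at the bottom, each standing loose on the lid below it, up to 4 mm off-centre; the stack stands on the bench). The point is its centre, half-way up (13 mm above its underside); z is its axis, up.
- rose_tin_center (a point): Closed round screw-top tin, 55 mm in diameter over its reddish copper (rose gold) lid, 26 mm high, about 110 g; plain aluminium body 1 mm slimmer in radius than the 10 mm tall lid. At the start it is second from the bottom of the stack of four tins (widest at the bottom, each standing loose on the lid below it, up to 4 mm off-centre; the stack stands on the bench). The point is its centre, half-way up (13 mm above its underside); z is its axis, up.
- black_tin_center (a point): Closed round screw-top tin, 42 mm in diameter over its black (blackened metal) lid, 26 mm high, about 85 g; plain aluminium body 1 mm slimmer in radius than the 10 mm tall lid. At the start it is third from the bottom of the stack of four tins (widest at the bottom, each standing loose on the lid below it, up to 4 mm off-centre; the stack stands on the bench). The point is its centre, half-way up (13 mm above its underside); z is its axis, up.
- gold_tin_center (a point): Closed round screw-top tin, 29 mm in diameter over its yellow (yellow gold) lid, 26 mm high, about 45 g; plain aluminium body 1 mm slimmer in radius than the 10 mm tall lid. At the start it is top of the stack of four tins (widest at the bottom, each standing loose on the lid below it, up to 4 mm off-centre; the stack stands on the bench). The point is its centre, half-way up (13 mm above its underside); z is its axis, up.
- platinum_tray_felt (a point): The place in the job tray that holds the silver-white bangle with one stone setting (68 mm across, at most 12 mm high above the tray floor). The blue tray is fixed to the bench, 190 x 96 mm, with 3 mm walls and a rim 9 mm above the bench; its floor is 3 mm above the bench. The point is the middle of the empty half, lined with cream felt 88 x 89 mm, at floor height; x runs along the tray from the felt to the bangle, whose centre is 95 mm away, y across the tray, z up.
- rose_tray_felt (a point): The place in the job tray that holds the copper-red double bangle with beads (68 mm across, at most 12 mm high above the tray floor). The blue tray is fixed to the bench, 190 x 96 mm, with 3 mm walls and a rim 9 mm above the bench; its floor is 3 mm above the bench. The point is the middle of the empty half, lined with cream felt 88 x 89 mm, at floor height; x runs along the tray from the felt to the bangle, whose centre is 95 mm away, y across the tray, z up.
- black_tray_felt (a point): The place in the job tray that holds the black flat band bangle (68 mm across, at most 12 mm high above the tray floor). The blue tray is fixed to the bench, 190 x 96 mm, with 3 mm walls and a rim 9 mm above the bench; its floor is 3 mm above the bench. The point is the middle of the empty half, lined with cream felt 88 x 89 mm, at floor height; x runs along the tray from the felt to the bangle, whose centre is 95 mm away, y across the tray, z up.
- gold_tray_felt (a point): The place in the job tray that holds the plain yellow bangle (68 mm across, at most 12 mm high above the tray floor). The blue tray is fixed to the bench, 190 x 96 mm, with 3 mm walls and a rim 9 mm above the bench; its floor is 3 mm above the bench. The point is the middle of the empty half, lined with cream felt 88 x 89 mm, at floor height; x runs along the tray from the felt to the bangle, whose centre is 95 mm away, y across the tray, z up.
- loupe: Black eye loupe, 34 mm across, 28 mm high, standing loose on the bench, not to be moved; origin at the centre of its underside.
- ring_clamp: Wooden ring clamp with brass collar, 120 x 30 x 28 mm, lying loose on the bench along its x, not to be moved; origin at the centre of its underside.
There are look-alikes about, which are no part of the job. What is shaped like the part that bears black_tin_center but turquoise is not meant.

How it is judged:
By the outcome, as a careful person would: the job done as asked, in the order asked, and still so for the second after the job is handed in, with the robot touching nothing.
It also fails if it takes over 125 s, if anything falls off the work surface, if the arm or the gripper's body presses on something with over 40 N, if the wrist force passes 120 N, or if a joint passes its speed limit or range.

## Working session

There is one attempt and no reset: what is moved stays moved. The work goes in short steps, Python scripts to look and compute and a tool call to move; the robot and the scene stay as the last step left them, time stands still between calls to the robot, and variables do not carry over. Pictures are saved under pics/ and viewed, at most 14 in all, crops included, and the job is handed in when it is done.

Besides the shell and the picture viewer there is one more tool, called after "Call:" by a JSON object that holds its "op" and its "data", one argument or row to a line. drive_tool: Moves the arm, as the interface text tells. Its arguments: {"type":"object","properties":{"targets":{"type":"array"}},"required":["targets"]}

```bash
mkdir -p pics; cat > h.py <<'E'
import numpy as np, cv2
from cell import state, read_camera, job_done, grip_depth
def ray(c,u,v):
    p=np.array([[[u,v]]],float);K=np.array([[c['fx'],0,c['cx']],[0,c['fy'],c['cy']],[0,0,1]],float)
    x=cv2.undistortPoints(p,K,np.array([c['k1'],0,0,0,0],float))[0,0]
    R=np.array(c['R']);t=np.array(c['t']);return -R.T@t, R.T@np.array([x[0],x[1],1])
def onz(c,u,v,z):
    o,d=ray(c,u,v);return (o+d*(z-o[2])/d[2])[:2]
def proj(c,X):
    K=np.array([[c['fx'],0,c['cx']],[0,c['fy'],c['cy']],[0,0,1]],float)
    return cv2.projectPoints(np.array([X],float),cv2.Rodrigues(np.array(c['R']))[0],np.array(c['t'],float),K,np.array([c['k1'],0,0,0,0],float))[0][0,0]
def snap(n,f):
    c=read_camera(n);cv2.imwrite('pics/'+f,c['frame'][:,:,::-1]);return c
E
python3 - <<'E'
from h import *
import pickle
d={}
for n in('top','scene'):
    d[n]=snap(n,n+'0.png')
pickle.dump(d,open('c0.pkl','wb'))
for n in d: print(n,-np.array(d[n]['R']).T@np.array(d[n]['t']),d[n]['fx'],d[n]['k1'])
print(grip_depth,state())
E
```

```text
top [ 369.05500105  -14.29294898 1492.55610963] 607.5764535634895 -0.019030996866448224
scene [1238.14848991 -779.4267618   926.57341837] 589.7426114172833 -0.16407056893161298
18.8 {'t': 0.1, 'joints': array([ 1.15838532e+00,  4.91512350e-01,  1.55938724e+00, -4.23501429e-06,
        1.09167037e+00, -1.05604786e-01]), 'qvel': array([-0.00034414, -0.00303381, -0.00242976,  0.00032224, -0.00012   ,
        0.00167807]), 'tau': array([ 1.96994348e-03, -6.13629270e+01, -2.58608419e+01,  6.93872804e-02,
        4.70431626e-02, -8.06372782e-05]), 'eef_pos': array([188.65883893, 595.6302101 , 214.11249313]), 'tcp_rot': array([-3.14062039e+00, -9.92814224e-05,  2.83478834e+00]), 'ft_force': array([0.01643985, 1.03514352, 1.06067014]), 'moment': array([-0.00434698,  0.0186503 , -0.0301818 ]), 'grip_force': 0.0, 'opening': 1.0017391373814495}
```

View pics/top0.png

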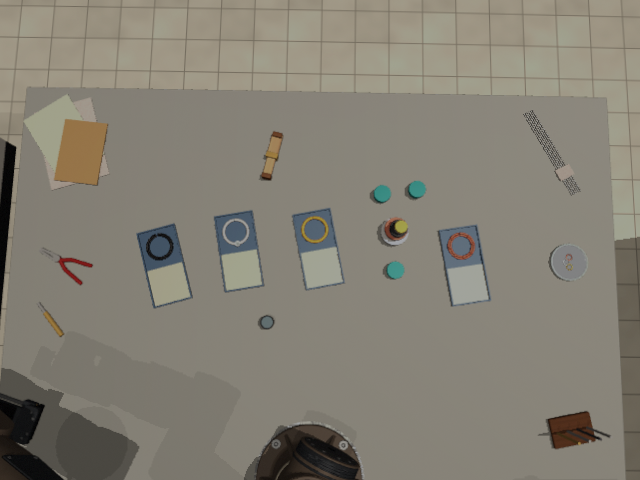

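View pics/scene0.png

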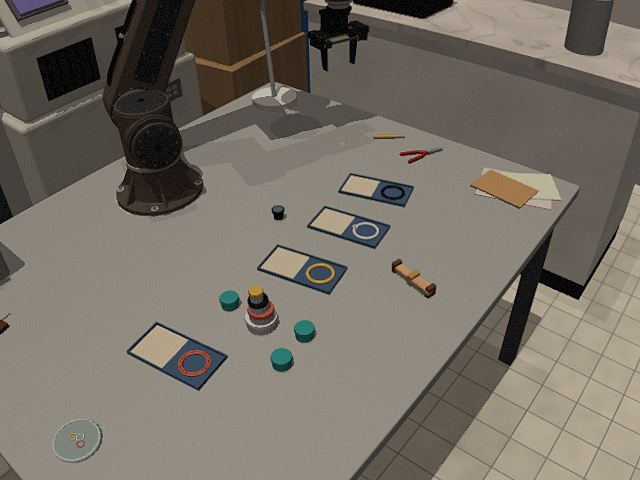

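The top view shows the stack at (397,230): gold at (400,227), then black, copper and white below it. The turquoise look-alikes at (382,194), (417,190) and (395,270) aren't part of the job. Bangles and felts by tray:

| Tray | Bangle | Felt |
|---|---|---|
| Black | (160,246) | (168,285) |
| Silver-white | (236,232) | (242,271) |
| Yellow | (315,229) | (322,269) |
| Copper | (461,246) | (468,285) |

The loupe is at (267,322) and the clamp at (272,156).

```bash
cat > m.py <<'E'
from h import *
import pickle
d=pickle.load(open('c0.pkl','rb'))
t=d['top'];s=d['scene']
def blob(c,box,f):
    x0,y0,x1,y1=box;im=c['frame'][y0:y1,x0:x1].astype(int)
    m=f(im[...,0],im[...,1],im[...,2]).astype(np.uint8)
    k=cv2.findContours(m,cv2.RETR_EXTERNAL,cv2.CHAIN_APPROX_NONE)[0];k=max(k,key=cv2.contourArea)
    return k.reshape(-1,2)+[x0,y0]
fe=lambda r,g,b:(r>150)&(g>150)&(r-b>8)
for n,b,sb in(('black',(140,255,200,315),(335,170,385,205)),('plat',(215,245,265,300),(305,200,350,240)),('gold',(295,243,345,297),(255,240,310,290)),('rose',(440,262,500,310),(130,320,190,375))):
    o=[]
    for c,bb in((t,b),(s,sb)):
        k=blob(c,bb,fe)
        W=np.array([onz(c,u,v,3) for u,v in k],np.float32)
        r=cv2.minAreaRect(W);o.append((np.round(r[0],1),np.round(r[1],0),round(r[2],1)))
    print(n,*o)
tq=lambda r,g,b:(g-r>40)
for b in((370,183,393,205),(405,178,430,202),(383,260,408,282)):
    W=np.array([onz(t,u,v,26) for u,v in blob(t,b,tq)],np.float32);print('turq',cv2.minEnclosingCircle(W))
yl=lambda r,g,b:(r>150)&(g>120)&(b<90)
W=np.array([onz(t,u,v,104) for u,v in blob(t,(380,215,412,245),yl)],np.float32);print('gold',cv2.minEnclosingCircle(W))
cv2.imwrite('pics/z1.png',cv2.resize(np.hstack([t['frame'][170:290,350:490],s['frame'][270:390,200:340]])[:,:,::-1],None,fx=2.8,fy=2.8,interpolation=cv2.INTER_CUBIC))
E
python3 m.py
```

```text
black (array([449.2, 352.7]), array([84., 86.]), 16.4) (array([445.6, 359.2]), array([85., 76.]), 16.6)
plat (array([487.3, 175.7]), array([85., 85.]), 10.5) (array([484. , 181.3]), array([85., 79.]), 10.5)
gold (array([496.5, -21.2]), array([85., 85.]), 11.5) (array([493.4, -16. ]), array([86., 82.]), 11.7)Traceback (most recent call last):
  File "m.py", line 14, in <module>
    k=blob(c,bb,fe)
  File "m.py", line 8, in blob
    k=cv2.findContours(m,cv2.RETR_EXTERNAL,cv2.CHAIN_APPROX_NONE)[0];k=max(k,key=cv2.contourArea)
                                                                       ~~~^^^^^^^^^^^^^^^^^^^^^^^
ValueError: max() iterable argument is empty
```

```bash
sed -i 's/(r>150)&(g>150)&(r-b>8)/(r>150)\&(g>150)\&(r-b>-5)/' m.py; python3 m.py
```

```text
black (array([449.2, 352.7]), array([84., 86.]), 16.4) (array([445.6, 359.2]), array([85., 76.]), 16.6)
plat (array([487.3, 175.7]), array([85., 85.]), 10.5) (array([484. , 181.3]), array([85., 79.]), 10.5)
gold (array([496.5, -21.2]), array([86., 85.]), 11.5) (array([493.4, -16. ]), array([86., 82.]), 11.7)
rose (array([ 462.3, -380.3]), array([85., 84.]), 9.4) (array([ 460.6, -376.6]), array([86., 85.]), 9.7)
turq ((679.587646484375, -167.06668090820312), 20.984445571899414)
turq ((691.9140014648438, -252.915283203125), 20.975759506225586)
turq ((491.447265625, -199.2797393798828), 20.81888771057129)
gold ((586.9033203125, -203.7182159423828), 12.886725425720215)
```

View pics/z1.png

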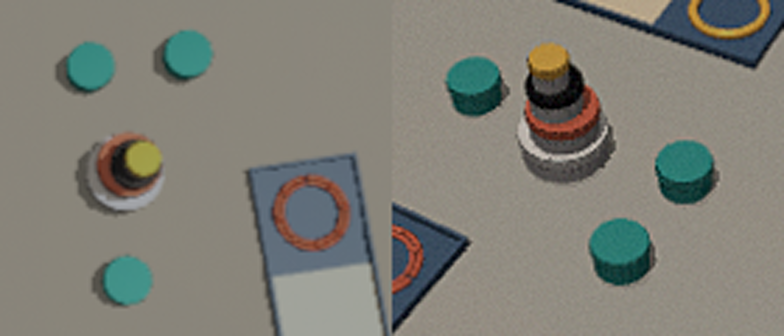

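The turquoise tins stand clear, at least 95 mm from the stack at about (587,-204). They don't fit the black-lid description, so I'll work on the stack. First I'll go above it and take a close look.

```bash
cat > go.py <<'E'
import sys
from h import *
from scipy.spatial.transform import Rotation as Ro
s=state();R=Ro.from_euler('xyz',s['tcp_rot']).as_matrix()
x,y,z=map(float,sys.argv[1:4]);d=R.T@(np.array([x,y,z])-s['eef_pos'])
print('t',round(s['t'],1),'pos',s['eef_pos'].round(1),'rot',s['tcp_rot'].round(4),'travel m',(d/1000).round(4))
if len(sys.argv)>4: print('twist',round(-(((float(sys.argv[4])-s['tcp_rot'][2])+np.pi)%(2*np.pi)-np.pi),3))
E
python3 go.py 470 150 260 3.33; python3 go.py 587 -204 260 3.33
```

```text
t 0.1 pos [188.7 595.6 214.1] rot [-3.1406e+00 -1.0000e-04  2.8348e+00] travel m [-0.4028 -0.3399 -0.0456]
twist -0.495
t 0.1 pos [188.7 595.6 214.1] rot [-3.1406e+00 -1.0000e-04  2.8348e+00] travel m [-0.6212 -0.642  -0.0453]
twist -0.495
```

Call:
{"op": "drive_tool", "data": {
  "targets": [
    {"jaw": 1,"travel": [-0.03,-0.025,-0.02],"twist": -0.1},
    {"jaw": 1,"travel": [-0.06,-0.05,-0.03],"twist": -0.2},
    {"jaw": 1,"travel": [-0.09,-0.075,-0.045],"twist": -0.3},
    {"jaw": 1,"travel": [-0.12,-0.1,-0.045],"twist": -0.4},
    {"jaw": 1,"travel": [-0.15,-0.125,-0.045],"twist": -0.495},
    {"jaw": 1,"travel": [-0.18,-0.15,-0.045],"twist": -0.495},
    {"jaw": 1,"travel": [-0.21,-0.175,-0.045],"twist": -0.495},
    {"jaw": 1,"travel": [-0.24,-0.2,-0.045],"twist": -0.495}
  ]
}}

```text
t: 0.77
eef_pos: [357.6, 330.9, 259.6]
tcp_rot: [3.142, -0.0, -2.953]
ft_force: [1.3, 0.8, -0.2]
opening: 1.001
grip_force: 0.0
```

```bash
python3 go.py 470 150 260 3.33; python3 go.py 587 -204 260 3.33
```

```text
t 0.8 pos [357.6 330.9 259.6] rot [ 3.1416e+00 -1.0000e-04 -2.9531e+00] travel m [-0.0765 -0.1988 -0.0004]
twist 0.0
t 0.8 pos [357.6 330.9 259.6] rot [ 3.1416e+00 -1.0000e-04 -2.9531e+00] travel m [-1.251e-01 -5.685e-01 -4.000e-04]
twist 0.0
```

Call:
{"op": "drive_tool", "data": {
  "targets": [
    {"jaw": 1,"travel": [-0.01,-0.035,0],"twist": 0},
    {"jaw": 1,"travel": [-0.02,-0.07,0],"twist": 0},
    {"jaw": 1,"travel": [-0.03,-0.105,0],"twist": 0},
    {"jaw": 1,"travel": [-0.04,-0.14,0],"twist": 0},
    {"jaw": 1,"travel": [-0.05,-0.175,0],"twist": 0},
    {"jaw": 1,"travel": [-0.06,-0.21,0],"twist": 0},
    {"jaw": 1,"travel": [-0.07,-0.245,0],"twist": 0},
    {"jaw": 1,"travel": [-0.08,-0.28,0],"twist": 0}
  ]
}}

```text
t: 1.43
eef_pos: [488.5, 70.8, 259.6]
tcp_rot: [3.141, -0.0, -2.953]
ft_force: [0.2, -0.4, -0.2]
opening: 1.002
grip_force: 0.0
```

Call:
{"op": "drive_tool", "data": {
  "targets": [
    {"jaw": 1,"travel": [-0.005,-0.037,0],"twist": 0},
    {"jaw": 1,"travel": [-0.012,-0.074,0],"twist": 0},
    {"jaw": 1,"travel": [-0.018,-0.11,0],"twist": 0},
    {"jaw": 1,"travel": [-0.024,-0.147,0],"twist": 0},
    {"jaw": 1,"travel": [-0.03,-0.184,0],"twist": 0},
    {"jaw": 1,"travel": [-0.036,-0.22,0],"twist": 0},
    {"jaw": 1,"travel": [-0.041,-0.255,0],"twist": 0},
    {"jaw": 1,"travel": [-0.045,-0.288,0],"twist": 0}
  ]
}}

```text
t: 2.1
eef_pos: [586.5, -203.9, 259.2]
tcp_rot: [3.141, -0.0, -2.954]
ft_force: [0.2, 0.1, 0.1]
opening: 1.001
grip_force: 0.0
```

```bash
python3 - <<'E'
from h import *
import pickle
c=snap('wrist','w0.png');pickle.dump(c,open('w0.pkl','wb'))
print(state()['eef_pos'],-np.array(c['R']).T@np.array(c['t']),np.array(c['R']).round(2).tolist(),c['fx'])
for z in(104,78,52,26):print(z,proj(c,[587,-204,z]))
E
```

```text
[ 587.68254965 -208.69992308  258.67451328] [ 510.20413509 -217.44388741  428.79584351] [[-0.19, 0.98, 0.0], [0.95, 0.18, 0.27], [0.27, 0.05, -0.96]] 389.09957231382515
104 [316.26905635 228.48126056]
78 [316.35495225 221.89697457]
52 [316.42968365 216.17269326]
26 [316.49528989 211.15059872]
```

View pics/w0.png

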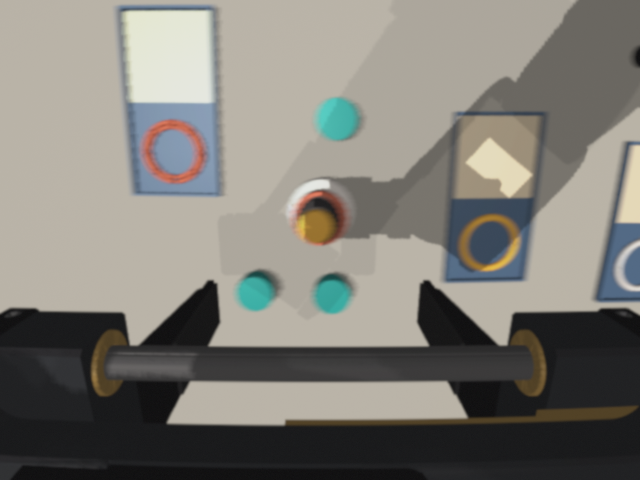

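```bash
cat >> h.py <<'E'
from scipy.optimize import least_squares
def circ(P,r):
    f=least_squares(lambda c:np.hypot(P[:,0]-c[0],P[:,1]-c[1])-r,P.mean(0),loss='soft_l1',f_scale=.7);return f.x,np.sqrt((f.fun**2).mean())
def contour(c,box,f):
    x0,y0,x1,y1=box;im=c['frame'][y0:y1,x0:x1].astype(int)
    m=f(im[...,0],im[...,1],im[...,2]).astype(np.uint8)
    k=max(cv2.findContours(m,cv2.RETR_EXTERNAL,cv2.CHAIN_APPROX_NONE)[0],key=cv2.contourArea)
    return k.reshape(-1,2)+[x0,y0]
def lid(c,guess,z,r,f,half=None):
    "lid-top circle centre from far half of the contour (z top height)"
    u,v=proj(c,[*guess,z]);w=int(r*c['fx']/(abs(c['t'][2]+0)if 0 else np.linalg.norm(-np.array(c['R']).T@np.array(c['t'])-[*guess,z]))*1.4)+3
    k=contour(c,(int(u-w),int(v-w),int(u+w),int(v+w)),f)
    o=-np.array(c['R']).T@np.array(c['t'])
    P=np.array([onz(c,a,b,z) for a,b in k]);d=np.array([*guess])-o[:2];d/=np.linalg.norm(d)
    mid=((P@d).max()-r)
    Q=P[P@d>mid]
    return circ(Q,r),P.min(0),P.max(0),len(Q)
E
python3 - <<'E'
from h import *
import pickle
yel=lambda r,g,b:(r>70)&(r-b>40)&(g>.6*r)&(g>45)
for p in('w0.pkl','t'):
    c=pickle.load(open('w0.pkl','rb')) if p!='t' else pickle.load(open('c0.pkl','rb'))['top']
    print(lid(c,(587,-204),104,14.5,yel))
c=pickle.load(open('w0.pkl','rb'));print(c['frame'][195:245:4,317].tolist());print(c['frame'][226,290:350:4].tolist())
E
python3 go.py 587 -204 230
```

```text
((array([ 587.8874255 , -201.37840532]), np.float64(3.1552421179220747)), array([ 565.92108432, -226.84274771]), array([ 602.00840326, -181.98492942]), 78)
((array([ 589.95574675, -200.9126543 ]), np.float64(3.6494619721751724)), array([ 572.27092377, -217.49477165]), array([ 607.33240187, -178.09341128]), 30)
[[201, 113, 90], [35, 33, 35], [33, 32, 32], [66, 61, 57], [128, 98, 44], [153, 116, 50], [154, 116, 49], [153, 115, 49], [152, 115, 48], [153, 115, 48], [152, 114, 48], [152, 114, 47], [181, 111, 79]]
[[183, 160, 148], [181, 148, 122], [206, 169, 95], [213, 190, 83], [175, 134, 57], [161, 121, 51], [153, 115, 49], [153, 116, 49], [153, 115, 49], [149, 113, 47], [127, 96, 42], [94, 71, 37], [79, 48, 38], [109, 68, 58], [126, 97, 88]]
t 2.1 pos [ 587.7 -208.7  258.7] rot [-3.1402e+00 -2.0000e-04 -2.9560e+00] travel m [-0.0002  0.0048  0.0287]
```

```bash
cat >> h.py <<'E'
yel=lambda r,g,b:(r>70)&(g>.68*r)&(b<.6*g)
cop=lambda r,g,b:(r>60)&(g<.66*r)
E
python3 - <<'E'
from h import *
import pickle
c=pickle.load(open('w0.pkl','rb'));t=pickle.load(open('c0.pkl','rb'))['top']
print(lid(c,(587,-204),104,14.5,yel));print(lid(t,(587,-204),104,14.5,yel))
c=read_camera('wrist');print(state()['eef_pos'],lid(c,(587,-204),104,14.5,yel))
E
```

```text
((array([ 584.34137273, -203.5485911 ]), np.float64(0.8446118125614895)), array([ 570.76197004, -220.83300495]), array([ 599.19073827, -187.94516569]), 49)
((array([ 585.29492053, -201.40764408]), np.float64(0.7041688410007418)), array([ 572.27092377, -215.17719735]), array([ 600.49764437, -189.6891632 ]), 18)
[ 586.80009719 -206.02435923  258.44875564] ((array([ 583.50366373, -200.60640222]), np.float64(0.34902946793675516)), array([ 569.09277824, -216.03462317]), array([ 598.59772577, -185.974163  ]), 46)
```

```bash
python3 go.py 584.5 -201.3 150
```

```text
t 2.2 pos [ 586.8 -206.   258.4] rot [-3.1415e+00 -7.0000e-04 -2.9569e+00] travel m [0.0013 0.0051 0.1084]
```

Call:
{"op": "drive_tool", "data": {
  "targets": [
    {"jaw": 0.6,"travel": [0.001,0.004,0.03],"twist": 0},
    {"jaw": 0.6,"travel": [0.001,0.004,0.06],"twist": 0},
    {"jaw": 0.6,"travel": [0.001,0.004,0.09],"twist": 0},
    {"jaw": 0.6,"travel": [0.001,0.004,0.108],"twist": 0},
    {"jaw": 0.6,"travel": [0.001,0.004,0.108],"twist": 0},
    {"jaw": 0.6,"travel": [0.001,0.004,0.108],"twist": 0},
    {"jaw": 0.6,"travel": [0.001,0.004,0.108],"twist": 0}
  ]
}}

```text
t: 2.78
eef_pos: [585.0, -198.1, 152.9]
tcp_rot: [-3.141, 0.001, -2.953]
ft_force: [0.2, 0.4, -0.4]
opening: 0.61
grip_force: 0.0
```

```bash
python3 go.py 584.5 -201.3 87; python3 - <<'E'
from h import *
c=snap('wrist','w1.png');print(state()['eef_pos'],lid(c,(584.5,-201),104,14.5,yel))
E
```

```text
t 2.8 pos [ 585.  -198.1  152.9] rot [-3.1408e+00  1.3000e-03 -2.9532e+00] travel m [ 0.0012 -0.003   0.0659]
[ 585.10010428 -198.18859151  153.19418403] ((array([ 583.16959038, -201.25879095]), np.float64(0.28978531264034973)), array([ 568.60182599, -216.76513113]), array([ 598.23824313, -186.48144035]), 66)
```

View pics/w1.png

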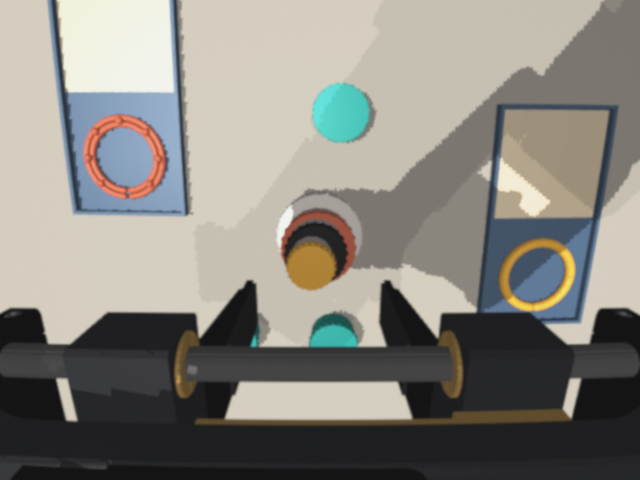

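Call:
{"op": "drive_tool", "data": {
  "targets": [
    {"jaw": 0.6,"travel": [0.002,-0.003,0.01],"twist": 0},
    {"jaw": 0.6,"travel": [0.002,-0.003,0.025],"twist": 0},
    {"jaw": 0.6,"travel": [0.002,-0.003,0.04],"twist": 0},
    {"jaw": 0.6,"travel": [0.002,-0.003,0.055],"twist": 0},
    {"jaw": 0.6,"travel": [0.002,-0.003,0.065],"twist": 0},
    {"jaw": 0.6,"travel": [0.002,-0.003,0.065],"twist": 0},
    {"jaw": 0.6,"travel": [0.002,-0.003,0.065],"twist": 0},
    {"jaw": 0.6,"travel": [0.002,-0.003,0.065],"twist": 0}
  ]
}}

```text
t: 3.5
eef_pos: [583.5, -201.7, 87.4]
tcp_rot: [-3.141, 0.001, -2.953]
ft_force: [-0.7, 0.3, 0.0]
opening: 0.599
grip_force: 0.0
```

Call:
{"op": "drive_tool", "data": {
  "targets": [
    {"jaw": 0.45,"travel": [0,0,0],"twist": 0},
    {"jaw": 0.4,"travel": [0,0,0],"twist": 0},
    {"jaw": 0.36,"travel": [0,0,0],"twist": 0},
    {"jaw": 0.33,"travel": [0,0,0],"twist": 0},
    {"jaw": 0.3,"travel": [0,0,0],"twist": 0},
    {"jaw": 0.25,"travel": [0,0,0],"twist": 0},
    {"jaw": 0.2,"travel": [0,0,0],"twist": 0},
    {"jaw": 0.2,"travel": [0,0,0],"twist": 0}
  ]
}}

```text
t: 4.17
eef_pos: [583.1, -201.5, 86.8]
tcp_rot: [-3.142, 0.0, -2.953]
ft_force: [-0.3, -0.8, 1.9]
opening: 0.293
grip_force: 30.0
```

Call:
{"op": "drive_tool", "data": {
  "targets": [
    {"jaw": 0.2,"travel": [0,0,-0.003],"twist": 0},
    {"jaw": 0.2,"travel": [0,0,-0.008],"twist": 0},
    {"jaw": 0.2,"travel": [0,0,-0.018],"twist": 0},
    {"jaw": 0.2,"travel": [0,0,-0.03],"twist": 0},
    {"jaw": 0.2,"travel": [0,0,-0.045],"twist": 0},
    {"jaw": 0.2,"travel": [0,0,-0.055],"twist": 0},
    {"jaw": 0.2,"travel": [0,0,-0.06],"twist": 0},
    {"jaw": 0.2,"travel": [0,0,-0.06],"twist": 0}
  ]
}}

```text
t: 4.83
eef_pos: [583.5, -201.6, 148.3]
tcp_rot: [-3.14, 0.002, -2.953]
ft_force: [0.7, -0.7, -0.1]
opening: 0.296
grip_force: 30.0
```

```bash
python3 go.py 495.5 -20.5 140; python3 - <<'E'
from h import *
import pickle
c=read_camera('wrist');pickle.dump(c,open('w2.pkl','wb'));cv2.imwrite('pics/w2.png',c['frame'][:,:,::-1])
E
```

```text
t 4.8 pos [ 583.5 -201.6  148.3] rot [-3.1402e+00  2.1000e-03 -2.9533e+00] travel m [0.0526 0.1944 0.0079]
```

View pics/w2.png

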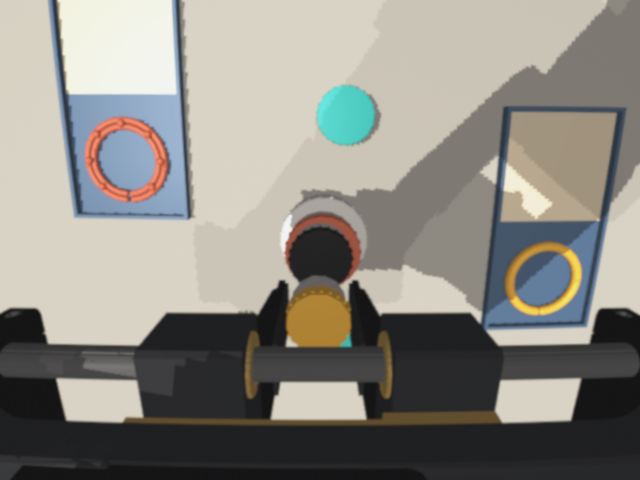

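The gold tin is held at (319,318) and the rest of the stack is undisturbed, with the black lid at (320,255). Next is the yellow bangle's felt.

Call:
{"op": "drive_tool", "data": {
  "targets": [
    {"jaw": 0.2,"travel": [0.004,0.015,0],"twist": 0},
    {"jaw": 0.2,"travel": [0.012,0.045,0],"twist": 0},
    {"jaw": 0.2,"travel": [0.022,0.08,0],"twist": 0},
    {"jaw": 0.2,"travel": [0.032,0.116,0],"twist": 0},
    {"jaw": 0.2,"travel": [0.041,0.15,0],"twist": 0},
    {"jaw": 0.2,"travel": [0.048,0.177,0],"twist": 0},
    {"jaw": 0.2,"travel": [0.0515,0.19,0],"twist": 0},
    {"jaw": 0.2,"travel": [0.0525,0.1945,0],"twist": 0}
  ]
}}

```text
t: 5.55
eef_pos: [494.1, -18.7, 146.4]
tcp_rot: [3.141, -0.001, -2.951]
ft_force: [0.4, -0.2, 0.6]
opening: 0.298
grip_force: 30.0
```

Call:
{"op": "drive_tool", "data": {
  "targets": [
    {"jaw": 0.2,"travel": [0,0,0],"twist": 0},
    {"jaw": 0.2,"travel": [0,0,0.02],"twist": 0},
    {"jaw": 0.2,"travel": [0,0,0.05],"twist": 0},
    {"jaw": 0.2,"travel": [0,0,0.08],"twist": 0},
    {"jaw": 0.2,"travel": [0,0,0.1],"twist": 0},
    {"jaw": 0.2,"travel": [0,0,0.105],"twist": 0},
    {"jaw": 0.2,"travel": [0,0,0.105],"twist": 0},
    {"jaw": 0.2,"travel": [0,0,0.105],"twist": 0}
  ]
}}

```text
t: 6.22
eef_pos: [495.8, -21.0, 42.0]
tcp_rot: [-3.142, 0.0, -2.954]
ft_force: [-0.3, 0.3, 0.1]
opening: 0.292
grip_force: 30.0
```

```bash
python3 go.py 495.5 -20.5 12; python3 - <<'E'
from h import *
c=snap('wrist','w3.png')
E
```

```text
t 6.2 pos [495.8 -21.   42. ] rot [-3.1415e+00  4.0000e-04 -2.9542e+00] travel m [0.0002 0.0005 0.03  ]
```

View pics/w3.png

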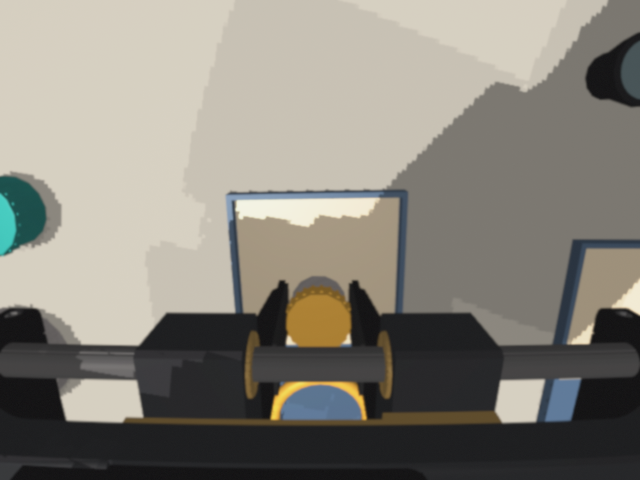

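The tin is centred across the tray: walls at columns 238 and 404, tin at 319. I'll lower it.

Call:
{"op": "drive_tool", "data": {
  "targets": [
    {"jaw": 0.2,"travel": [0,0,0.01],"twist": 0},
    {"jaw": 0.2,"travel": [0,0,0.019],"twist": 0},
    {"jaw": 0.2,"travel": [0,0,0.025],"twist": 0},
    {"jaw": 0.2,"travel": [0,0,0.028],"twist": 0},
    {"jaw": 0.2,"travel": [0,0,0.0295],"twist": 0},
    {"jaw": 0.2,"travel": [0,0,0.0295],"twist": 0},
    {"jaw": 0.2,"travel": [0,0,0.0295],"twist": 0}
  ]
}}

```text
t: 6.85
eef_pos: [495.2, -20.2, 12.1]
tcp_rot: [3.142, 0.0, -2.953]
ft_force: [0.2, 1.1, -0.6]
opening: 0.292
grip_force: 30.0
```

Call:
{"op": "drive_tool", "data": {
  "targets": [
    {"jaw": 0.2,"travel": [0,0,0.0003],"twist": 0},
    {"jaw": 0.2,"travel": [0,0,0.0006],"twist": 0},
    {"jaw": 0.2,"travel": [0,0,0.0006],"twist": 0}
  ]
}}

```text
t: 7.1
eef_pos: [495.2, -20.2, 11.7]
tcp_rot: [-3.142, 0.0, -2.953]
ft_force: [-0.3, 0.3, 2.4]
opening: 0.293
grip_force: 30.0
```

Call:
{"op": "drive_tool", "data": {
  "targets": [
    {"jaw": 0.31,"travel": [0,0,0],"twist": 0},
    {"jaw": 0.35,"travel": [0,0,0],"twist": 0},
    {"jaw": 0.4,"travel": [0,0,0],"twist": 0},
    {"jaw": 0.5,"travel": [0,0,0],"twist": 0},
    {"jaw": 0.5,"travel": [0,0,0],"twist": 0},
    {"jaw": 0.5,"travel": [0,0,-0.01],"twist": 0},
    {"jaw": 0.5,"travel": [0,0,-0.025],"twist": 0},
    {"jaw": 0.5,"travel": [0,0,-0.045],"twist": 0}
  ]
}}

```text
t: 7.77
eef_pos: [494.5, -20.1, 56.8]
tcp_rot: [3.141, -0.002, -2.953]
ft_force: [-0.3, 0.7, -0.3]
opening: 0.5
grip_force: 0.0
```

Call:
{"op": "drive_tool", "data": {
  "targets": [
    {"jaw": 0.7,"travel": [0,0,-0.03],"twist": 0},
    {"jaw": 0.7,"travel": [0,0,-0.06],"twist": 0},
    {"jaw": 0.7,"travel": [0,0,-0.1],"twist": 0},
    {"jaw": 0.7,"travel": [0,0,-0.12],"twist": 0},
    {"jaw": 0.7,"travel": [0,0,-0.12],"twist": 0}
  ]
}}

```text
t: 8.18
eef_pos: [496.5, -20.4, 181.4]
tcp_rot: [-3.139, 0.007, -2.953]
ft_force: [-0.4, -0.1, 0.5]
opening: 0.696
grip_force: 0.0
```

```bash
python3 go.py 583.5 -202 140; python3 - <<'E'
from h import *
import pickle
c=snap('wrist','w4.png')
print(lid(c,(495,-20),29,14.5,yel))
t=read_camera('top')
bk=lambda r,g,b:(r+g+b<150)
print(lid(t,(584,-202),78,21,bk))
c=pickle.load(open('w2.pkl','rb'))
print(lid(c,(584,-202),78,21,bk))
E
```

```text
t 8.2 pos [496.5 -20.4 181.4] rot [-3.139   0.0071 -2.9532] travel m [-0.0511 -0.1946  0.0423]
((array([494.44198699, -18.6812497 ]), np.float64(0.5907699656822798)), array([480.90816018, -32.45398122]), array([509.45437292,  -4.73987972]), 46)
((array([ 585.1312041 , -201.55598005]), np.float64(0.8144018814077202)), array([ 564.15483143, -200.03277572]), array([ 592.40472099, -178.83497274]), 31)
((array([ 578.30902914, -199.92804165]), np.float64(2.5982311190604572)), array([ 562.50134871, -219.32291783]), array([ 600.47033385, -178.95517738]), 100)
```

Gold is placed. Now back above the stack to look at the black lid.

Call:
{"op": "drive_tool", "data": {
  "targets": [
    {"jaw": 0.8,"travel": [-0.006,-0.025,0],"twist": 0},
    {"jaw": 0.8,"travel": [-0.015,-0.06,0],"twist": 0},
    {"jaw": 0.8,"travel": [-0.025,-0.095,0],"twist": 0},
    {"jaw": 0.8,"travel": [-0.035,-0.13,0.01],"twist": 0},
    {"jaw": 0.8,"travel": [-0.044,-0.165,0.02],"twist": 0},
    {"jaw": 0.8,"travel": [-0.05,-0.187,0.035],"twist": 0},
    {"jaw": 0.8,"travel": [-0.052,-0.1945,0.042],"twist": 0},
    {"jaw": 0.8,"travel": [-0.052,-0.1945,0.042],"twist": 0}
  ]
}}

```text
t: 8.95
eef_pos: [581.6, -202.4, 131.2]
tcp_rot: [3.139, -0.004, -2.955]
ft_force: [-0.2, 0.3, -0.4]
opening: 0.799
grip_force: 0.0
```

Call:
{"op": "drive_tool", "data": {
  "targets": [
    {"jaw": 0.8,"travel": [0,0,0],"twist": 0},
    {"jaw": 0.8,"travel": [0,0,0],"twist": 0},
    {"jaw": 0.8,"travel": [0,0,0],"twist": 0}
  ]
}}

```text
t: 9.2
eef_pos: [582.4, -200.3, 135.3]
tcp_rot: [-3.141, 0.0, -2.952]
ft_force: [-0.3, 0.5, 0.7]
opening: 0.803
grip_force: 0.0
```

```bash
cat > lk.py <<'E'
from h import *
import sys
n=sys.argv[1];z,r=dict(black=(78,21),rose=(52,27.5),plat=(26,34))[n]
c=snap('wrist',sys.argv[2]);g=(float(sys.argv[3]),float(sys.argv[4]))
bk=lambda r,g,b:(r+g+b<200)&(abs(r-g)<10)
wh=lambda r,g,b:((r>b-8)&(r-b<14)&(r+g+b>540))
if n=='plat': print(proj(c,[*g,26]))
else:
    q=lid(c,g,z,r,dict(black=bk,rose=cop)[n]);print(q,'mid',(q[1]+q[2])/2)
print(proj(c,[*g,z]))
E
python3 go.py 583.5 -202 61; python3 lk.py black w5.png 583.5 -202
```

```text
t 9.2 pos [ 582.4 -200.3  135.3] rot [-3.1415e+00  5.0000e-04 -2.9522e+00] travel m [-0.0007 -0.0019  0.0743]
((array([ 582.76846637, -199.20977635]), np.float64(0.8015686203891113)), array([ 562.02558775, -219.13648519]), array([ 604.39488795, -179.0188447 ]), 91) mid [ 583.21023785 -199.07766495]
[313.10354714 265.86952157]
```

View pics/w5.png

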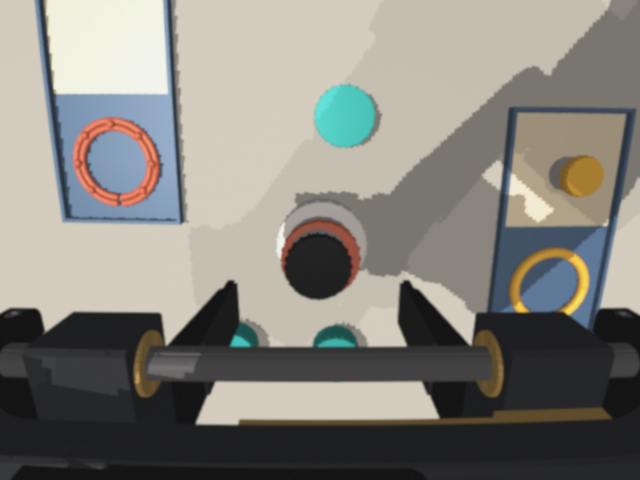

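The gold tin stands on its felt at (580,176) and the black lid is centred at (318,265). I'll descend to black.

Call:
{"op": "drive_tool", "data": {
  "targets": [
    {"jaw": 0.7,"travel": [-0.0005,0.001,0.01],"twist": 0},
    {"jaw": 0.7,"travel": [-0.0005,0.001,0.03],"twist": 0},
    {"jaw": 0.7,"travel": [-0.0005,0.001,0.05],"twist": 0},
    {"jaw": 0.7,"travel": [-0.0005,0.001,0.065],"twist": 0},
    {"jaw": 0.7,"travel": [-0.0005,0.001,0.073],"twist": 0},
    {"jaw": 0.7,"travel": [-0.0005,0.001,0.0735],"twist": 0},
    {"jaw": 0.7,"travel": [-0.0005,0.001,0.0735],"twist": 0},
    {"jaw": 0.6,"travel": [-0.0005,0.001,0.0735],"twist": 0}
  ]
}}

```text
t: 9.92
eef_pos: [583.3, -200.5, 61.8]
tcp_rot: [-3.141, 0.001, -2.953]
ft_force: [-0.6, 0.3, 0.1]
opening: 0.668
grip_force: 0.0
```

```bash
python3 go.py 583 -199.2 61
```

```text
t 9.9 pos [ 583.3 -200.5   61.8] rot [-3.1409e+00  1.1000e-03 -2.9532e+00] travel m [0.0001 0.0013 0.0008]
```

Call:
{"op": "drive_tool", "data": {
  "targets": [
    {"jaw": 0.55,"travel": [0,0.001,0.0005],"twist": 0},
    {"jaw": 0.52,"travel": [0,0.001,0.0005],"twist": 0},
    {"jaw": 0.49,"travel": [0,0.001,0.0005],"twist": 0},
    {"jaw": 0.46,"travel": [0,0.001,0.0005],"twist": 0},
    {"jaw": 0.43,"travel": [0,0.001,0.0005],"twist": 0},
    {"jaw": 0.35,"travel": [0,0.001,0.0005],"twist": 0},
    {"jaw": 0.3,"travel": [0,0.001,0.0005],"twist": 0},
    {"jaw": 0.3,"travel": [0,0.001,0.0005],"twist": 0}
  ]
}}

```text
t: 10.58
eef_pos: [582.8, -199.6, 60.7]
tcp_rot: [-3.141, 0.0, -2.953]
ft_force: [-0.3, -0.4, 3.9]
opening: 0.432
grip_force: 30.0
```

Call:
{"op": "drive_tool", "data": {
  "targets": [
    {"jaw": 0.3,"travel": [0,0,-0.003],"twist": 0},
    {"jaw": 0.3,"travel": [0,0,-0.008],"twist": 0},
    {"jaw": 0.3,"travel": [0,0,-0.018],"twist": 0},
    {"jaw": 0.3,"travel": [0,0,-0.035],"twist": 0},
    {"jaw": 0.3,"travel": [0,0,-0.055],"twist": 0},
    {"jaw": 0.3,"travel": [0,0,-0.072],"twist": 0},
    {"jaw": 0.3,"travel": [0,0,-0.08],"twist": 0},
    {"jaw": 0.3,"travel": [0,0,-0.08],"twist": 0}
  ]
}}

```text
t: 11.25
eef_pos: [583.4, -199.8, 142.8]
tcp_rot: [-3.14, 0.003, -2.953]
ft_force: [-0.2, 0.4, -1.1]
opening: 0.433
grip_force: 30.0
```

```bash
python3 go.py 448.2 353.3 140; python3 lk.py rose w6.png 583 -200
```

```text
t 11.2 pos [ 583.4 -199.8  142.8] rot [-3.1396e+00  2.9000e-03 -2.9533e+00] travel m [0.0293 0.5686 0.0016]
((array([ 574.33559346, -198.68479657]), np.float64(4.852328766753528)), array([ 558.81481552, -223.24333836]), array([ 605.39627062, -169.63115069]), 134) mid [ 582.10554307 -196.43724452]
[316.32715049 248.29601252]
```

Call:
{"op": "drive_tool", "data": {
  "targets": [
    {"jaw": 0.3,"travel": [0.001,0.012,0],"twist": 0},
    {"jaw": 0.3,"travel": [0.002,0.037,0],"twist": 0},
    {"jaw": 0.3,"travel": [0.004,0.07,0],"twist": 0},
    {"jaw": 0.3,"travel": [0.006,0.107,0],"twist": 0},
    {"jaw": 0.3,"travel": [0.008,0.144,0],"twist": 0},
    {"jaw": 0.3,"travel": [0.01,0.181,0],"twist": 0},
    {"jaw": 0.3,"travel": [0.012,0.218,0],"twist": 0},
    {"jaw": 0.3,"travel": [0.014,0.255,0],"twist": 0}
  ]
}}

```text
t: 11.97
eef_pos: [519.4, 50.5, 139.5]
tcp_rot: [3.141, -0.002, -2.954]
ft_force: [1.3, -0.8, -0.9]
opening: 0.434
grip_force: 30.0
```

Call:
{"op": "drive_tool", "data": {
  "targets": [
    {"jaw": 0.3,"travel": [0.002,0.037,0],"twist": 0},
    {"jaw": 0.3,"travel": [0.004,0.074,0],"twist": 0},
    {"jaw": 0.3,"travel": [0.006,0.111,0],"twist": 0},
    {"jaw": 0.3,"travel": [0.008,0.148,0],"twist": 0},
    {"jaw": 0.3,"travel": [0.01,0.185,0],"twist": 0},
    {"jaw": 0.3,"travel": [0.012,0.222,0],"twist": 0},
    {"jaw": 0.3,"travel": [0.014,0.255,0],"twist": 0},
    {"jaw": 0.3,"travel": [0.015,0.282,0],"twist": 0}
  ]
}}

```text
t: 12.63
eef_pos: [451.4, 324.8, 139.4]
tcp_rot: [-3.141, -0.002, -2.952]
ft_force: [-0.2, 0.3, -0.5]
opening: 0.433
grip_force: 30.0
```

```bash
python3 go.py 448.2 353.3 40
```

```text
t 12.6 pos [451.4 324.8 139.4] rot [-3.1412e+00 -2.0000e-03 -2.9522e+00] travel m [-0.0024  0.0286  0.0994]
```

Call:
{"op": "drive_tool", "data": {
  "targets": [
    {"jaw": 0.3,"travel": [-0.001,0.02,0],"twist": 0},
    {"jaw": 0.3,"travel": [-0.002,0.0265,0.01],"twist": 0},
    {"jaw": 0.3,"travel": [-0.002,0.0265,0.035],"twist": 0},
    {"jaw": 0.3,"travel": [-0.002,0.0265,0.065],"twist": 0},
    {"jaw": 0.3,"travel": [-0.002,0.0265,0.09],"twist": 0},
    {"jaw": 0.3,"travel": [-0.002,0.0265,0.1],"twist": 0},
    {"jaw": 0.3,"travel": [-0.002,0.0265,0.1],"twist": 0},
    {"jaw": 0.3,"travel": [-0.002,0.0265,0.1],"twist": 0}
  ]
}}

```text
t: 13.3
eef_pos: [450.6, 348.7, 40.3]
tcp_rot: [-3.141, -0.001, -2.954]
ft_force: [-0.0, -0.0, 0.4]
opening: 0.431
grip_force: 30.0
```

```bash
python3 go.py 448.2 353.3 12; python3 - <<'E'
from h import *
c=snap('wrist','w7.png')
E
```

```text
t 13.3 pos [450.6 348.7  40.3] rot [-3.1412e+00 -1.2000e-03 -2.9537e+00] travel m [0.0014 0.005  0.0283]
```

View pics/w7.png

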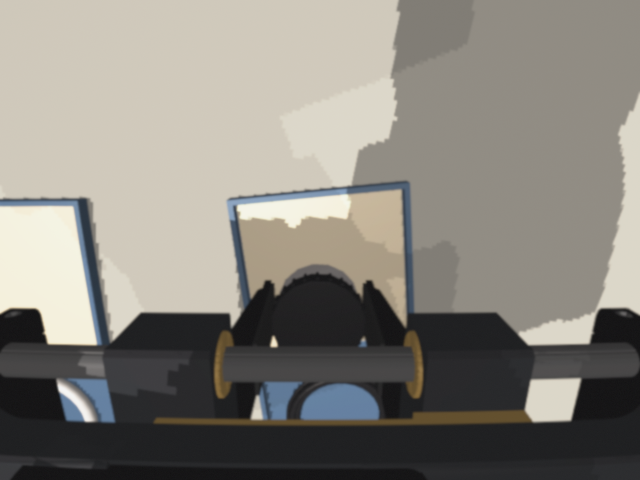

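The black tin at (319,310) is about 9 px left of the tray's mid-line at 328. That agrees with the measured 5 mm shift, so I'll correct and lower.

Call:
{"op": "drive_tool", "data": {
  "targets": [
    {"jaw": 0.3,"travel": [0.0015,0.0045,0],"twist": 0},
    {"jaw": 0.3,"travel": [0.0015,0.0045,0.008],"twist": 0},
    {"jaw": 0.3,"travel": [0.0015,0.0045,0.018],"twist": 0},
    {"jaw": 0.3,"travel": [0.0015,0.0045,0.024],"twist": 0},
    {"jaw": 0.3,"travel": [0.0015,0.0045,0.027],"twist": 0},
    {"jaw": 0.3,"travel": [0.0015,0.0045,0.028],"twist": 0},
    {"jaw": 0.3,"travel": [0.0015,0.0045,0.028],"twist": 0},
    {"jaw": 0.3,"travel": [0.0015,0.0045,0.028],"twist": 0}
  ]
}}

```text
t: 14.02
eef_pos: [448.5, 353.2, 12.6]
tcp_rot: [3.141, 0.0, -2.953]
ft_force: [-0.5, 0.5, -0.8]
opening: 0.432
grip_force: 30.0
```

Call:
{"op": "drive_tool", "data": {
  "targets": [
    {"jaw": 0.3,"travel": [0,0,0.0003],"twist": 0},
    {"jaw": 0.3,"travel": [0,0,0.0006],"twist": 0},
    {"jaw": 0.3,"travel": [0,0,0.0006],"twist": 0}
  ]
}}

```text
t: 14.27
eef_pos: [448.5, 353.2, 12.1]
tcp_rot: [3.141, 0.0, -2.953]
ft_force: [0.4, 0.4, -0.5]
opening: 0.433
grip_force: 30.0
```

Call:
{"op": "drive_tool", "data": {
  "targets": [
    {"jaw": 0.3,"travel": [0,0,0.0003],"twist": 0},
    {"jaw": 0.3,"travel": [0,0,0.0006],"twist": 0},
    {"jaw": 0.3,"travel": [0,0,0.0006],"twist": 0}
  ]
}}

```text
t: 14.52
eef_pos: [448.5, 353.2, 11.7]
tcp_rot: [3.141, 0.0, -2.953]
ft_force: [-1.4, -1.4, 4.3]
opening: 0.435
grip_force: 30.0
```

Call:
{"op": "drive_tool", "data": {
  "targets": [
    {"jaw": 0.45,"travel": [0,0,0],"twist": 0},
    {"jaw": 0.5,"travel": [0,0,0],"twist": 0},
    {"jaw": 0.58,"travel": [0,0,0],"twist": 0},
    {"jaw": 0.62,"travel": [0,0,0],"twist": 0},
    {"jaw": 0.62,"travel": [0,0,0],"twist": 0},
    {"jaw": 0.62,"travel": [0,0,-0.01],"twist": 0},
    {"jaw": 0.62,"travel": [0,0,-0.025],"twist": 0},
    {"jaw": 0.62,"travel": [0,0,-0.045],"twist": 0}
  ]
}}

```text
t: 15.18
eef_pos: [447.9, 352.8, 56.5]
tcp_rot: [-3.141, -0.002, -2.953]
ft_force: [-0.6, 0.9, 0.1]
opening: 0.618
grip_force: 0.0
```

Call:
{"op": "drive_tool", "data": {
  "targets": [
    {"jaw": 0.9,"travel": [0,0,-0.03],"twist": 0},
    {"jaw": 0.9,"travel": [0,0,-0.06],"twist": 0},
    {"jaw": 0.9,"travel": [0,0,-0.08],"twist": 0},
    {"jaw": 0.9,"travel": [0,0,-0.08],"twist": 0}
  ]
}}

```text
t: 15.52
eef_pos: [449.7, 354.0, 141.2]
tcp_rot: [3.139, 0.006, -2.953]
ft_force: [-0.1, 0.3, 0.4]
opening: 0.844
grip_force: 0.0
```

```bash
python3 go.py 583 -200 120; python3 lk.py black w8.png 448 353
```

```text
t 15.5 pos [449.7 354.  141.2] rot [ 3.1391  0.0064 -2.9533] travel m [-0.0271 -0.5693  0.0199]
((array([430.67781047, 351.28565419]), np.float64(2.4754515018966754)), array([417.89586555, 335.5754203 ]), array([452.94799926, 368.78336323]), 88) mid [435.42193241 352.17939176]
[314.7769822  258.28264715]
```

Call:
{"op": "drive_tool", "data": {
  "targets": [
    {"jaw": 0.9,"travel": [-0.001,-0.03,0],"twist": 0},
    {"jaw": 0.9,"travel": [-0.003,-0.068,0],"twist": 0},
    {"jaw": 0.9,"travel": [-0.005,-0.106,0],"twist": 0},
    {"jaw": 0.9,"travel": [-0.007,-0.144,0],"twist": 0},
    {"jaw": 0.9,"travel": [-0.009,-0.182,0],"twist": 0},
    {"jaw": 0.9,"travel": [-0.011,-0.22,0],"twist": 0},
    {"jaw": 0.9,"travel": [-0.013,-0.258,0],"twist": 0},
    {"jaw": 0.9,"travel": [-0.014,-0.296,0],"twist": 0}
  ]
}}

```text
t: 16.23
eef_pos: [517.2, 63.1, 135.5]
tcp_rot: [3.141, -0.001, -2.953]
ft_force: [0.9, 0.6, -0.1]
opening: 0.901
grip_force: 0.0
```

Call:
{"op": "drive_tool", "data": {
  "targets": [
    {"jaw": 0.9,"travel": [-0.002,-0.038,0],"twist": 0},
    {"jaw": 0.9,"travel": [-0.004,-0.076,0],"twist": 0},
    {"jaw": 0.9,"travel": [-0.006,-0.114,0],"twist": 0},
    {"jaw": 0.9,"travel": [-0.008,-0.152,0.005],"twist": 0},
    {"jaw": 0.9,"travel": [-0.01,-0.19,0.01],"twist": 0},
    {"jaw": 0.9,"travel": [-0.012,-0.225,0.015],"twist": 0},
    {"jaw": 0.9,"travel": [-0.013,-0.255,0.02],"twist": 0},
    {"jaw": 0.9,"travel": [-0.013,-0.273,0.02],"twist": 0}
  ]
}}

```text
t: 16.9
eef_pos: [580.9, -203.4, 114.3]
tcp_rot: [3.14, -0.002, -2.955]
ft_force: [-0.1, 0.4, -0.2]
opening: 0.895
grip_force: 0.0
```

Call:
{"op": "drive_tool", "data": {
  "targets": [
    {"jaw": 0.9,"travel": [0,0,0],"twist": 0},
    {"jaw": 0.9,"travel": [0,0,0],"twist": 0},
    {"jaw": 0.9,"travel": [0,0,0],"twist": 0},
    {"jaw": 0.9,"travel": [0,0,0],"twist": 0}
  ]
}}

```text
t: 17.23
eef_pos: [581.2, -199.2, 116.5]
tcp_rot: [3.141, -0.0, -2.952]
ft_force: [0.2, -0.1, 0.3]
opening: 0.902
grip_force: 0.0
```

```bash
python3 go.py 583 -200 35; python3 lk.py rose w9.png 583 -200
```

```text
t 17.2 pos [ 581.2 -199.2  116.5] rot [ 3.1412e+00 -2.0000e-04 -2.9520e+00] travel m [-0.0016 -0.0011  0.0815]
((array([ 585.93289724, -196.94299456]), np.float64(0.6289116645509583)), array([ 558.67279328, -223.70166026]), array([ 613.94234803, -170.26570831]), 115) mid [ 586.30757065 -196.98368429]
[314.42224913 263.5365242 ]
```

View pics/w9.png

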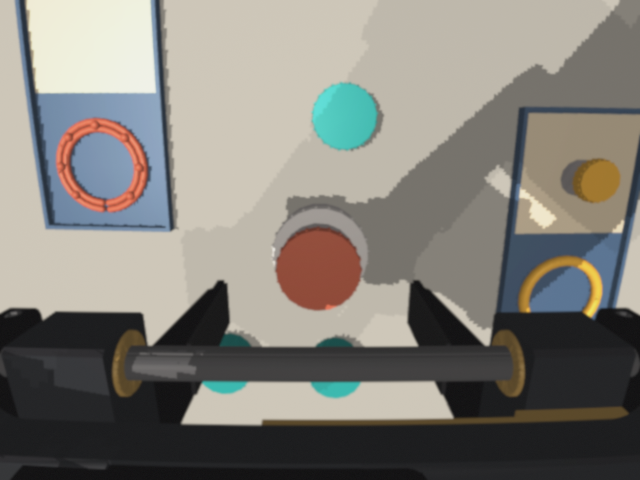

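The rose lid is centred at (318,268). I'll descend with the correction.

Call:
{"op": "drive_tool", "data": {
  "targets": [
    {"jaw": 0.85,"travel": [-0.005,0.001,0.01],"twist": 0},
    {"jaw": 0.85,"travel": [-0.005,0.001,0.03],"twist": 0},
    {"jaw": 0.85,"travel": [-0.005,0.001,0.055],"twist": 0},
    {"jaw": 0.85,"travel": [-0.005,0.001,0.072],"twist": 0},
    {"jaw": 0.85,"travel": [-0.005,0.001,0.08],"twist": 0},
    {"jaw": 0.8,"travel": [-0.005,0.001,0.081],"twist": 0},
    {"jaw": 0.75,"travel": [-0.005,0.001,0.081],"twist": 0},
    {"jaw": 0.7,"travel": [-0.005,0.001,0.081],"twist": 0}
  ]
}}

```text
t: 17.95
eef_pos: [586.7, -198.8, 36.1]
tcp_rot: [-3.141, 0.001, -2.953]
ft_force: [0.5, -1.3, 1.0]
opening: 0.731
grip_force: 0.0
```

```bash
python3 go.py 586 -197 35
```

```text
t 17.9 pos [ 586.7 -198.8   36.1] rot [-3.1409e+00  1.1000e-03 -2.9531e+00] travel m [0.0003 0.0019 0.0011]
```

Call:
{"op": "drive_tool", "data": {
  "targets": [
    {"jaw": 0.68,"travel": [0,0.0015,0.001],"twist": 0},
    {"jaw": 0.66,"travel": [0,0.0015,0.001],"twist": 0},
    {"jaw": 0.63,"travel": [0,0.0015,0.001],"twist": 0},
    {"jaw": 0.6,"travel": [0,0.0015,0.001],"twist": 0},
    {"jaw": 0.57,"travel": [0,0.0015,0.001],"twist": 0},
    {"jaw": 0.5,"travel": [0,0.0015,0.001],"twist": 0},
    {"jaw": 0.45,"travel": [0,0.0015,0.001],"twist": 0},
    {"jaw": 0.45,"travel": [0,0.0015,0.001],"twist": 0}
  ]
}}

```text
t: 18.62
eef_pos: [586.0, -197.5, 34.6]
tcp_rot: [-3.141, 0.0, -2.953]
ft_force: [-0.8, -1.2, 4.7]
opening: 0.569
grip_force: 30.0
```

Call:
{"op": "drive_tool", "data": {
  "targets": [
    {"jaw": 0.45,"travel": [0,0,-0.003],"twist": 0},
    {"jaw": 0.45,"travel": [0,0,-0.008],"twist": 0},
    {"jaw": 0.45,"travel": [0,0,-0.018],"twist": 0},
    {"jaw": 0.45,"travel": [0,0,-0.033],"twist": 0},
    {"jaw": 0.45,"travel": [0,0,-0.05],"twist": 0},
    {"jaw": 0.45,"travel": [0,0,-0.065],"twist": 0},
    {"jaw": 0.45,"travel": [0,0,-0.07],"twist": 0},
    {"jaw": 0.45,"travel": [0,0,-0.07],"twist": 0}
  ]
}}

```text
t: 19.28
eef_pos: [586.4, -197.5, 106.0]
tcp_rot: [-3.14, 0.002, -2.953]
ft_force: [-0.6, -0.9, -1.1]
opening: 0.573
grip_force: 30.0
```

```bash
python3 go.py 461.3 -379.8 105
```

```text
t 19.3 pos [ 586.4 -197.5  106. ] rot [-3.1401e+00  2.3000e-03 -2.9533e+00] travel m [ 0.157  -0.1556  0.0009]
```

Call:
{"op": "drive_tool", "data": {
  "targets": [
    {"jaw": 0.45,"travel": [0.01,-0.01,0],"twist": 0},
    {"jaw": 0.45,"travel": [0.032,-0.032,0],"twist": 0},
    {"jaw": 0.45,"travel": [0.058,-0.058,0],"twist": 0},
    {"jaw": 0.45,"travel": [0.085,-0.085,0],"twist": 0},
    {"jaw": 0.45,"travel": [0.112,-0.111,0],"twist": 0},
    {"jaw": 0.45,"travel": [0.135,-0.134,0],"twist": 0},
    {"jaw": 0.45,"travel": [0.151,-0.15,0],"twist": 0},
    {"jaw": 0.45,"travel": [0.157,-0.1555,0],"twist": 0}
  ]
}}

```text
t: 19.95
eef_pos: [458.0, -382.2, 103.3]
tcp_rot: [3.141, -0.001, -2.956]
ft_force: [0.4, 0.2, -0.3]
opening: 0.572
grip_force: 30.0
```

Call:
{"op": "drive_tool", "data": {
  "targets": [
    {"jaw": 0.45,"travel": [0,0,0],"twist": 0},
    {"jaw": 0.45,"travel": [0,0,0.02],"twist": 0},
    {"jaw": 0.45,"travel": [0,0,0.045],"twist": 0},
    {"jaw": 0.45,"travel": [0,0,0.06],"twist": 0},
    {"jaw": 0.45,"travel": [0,0,0.066],"twist": 0},
    {"jaw": 0.45,"travel": [0,0,0.066],"twist": 0},
    {"jaw": 0.45,"travel": [0,0,0.066],"twist": 0},
    {"jaw": 0.45,"travel": [0,0,0.066],"twist": 0}
  ]
}}

```text
t: 20.62
eef_pos: [461.3, -379.4, 39.2]
tcp_rot: [-3.141, 0.001, -2.953]
ft_force: [0.1, -0.2, -1.0]
opening: 0.57
grip_force: 30.0
```

```bash
python3 go.py 461.3 -379.8 12; python3 - <<'E'
from h import *
c=snap('wrist','w10.png')
E
```

```text
t 20.6 pos [ 461.3 -379.4   39.2] rot [-3.1407e+00  8.0000e-04 -2.9528e+00] travel m [ 0.0001 -0.0003  0.0272]
```

View pics/w10.png

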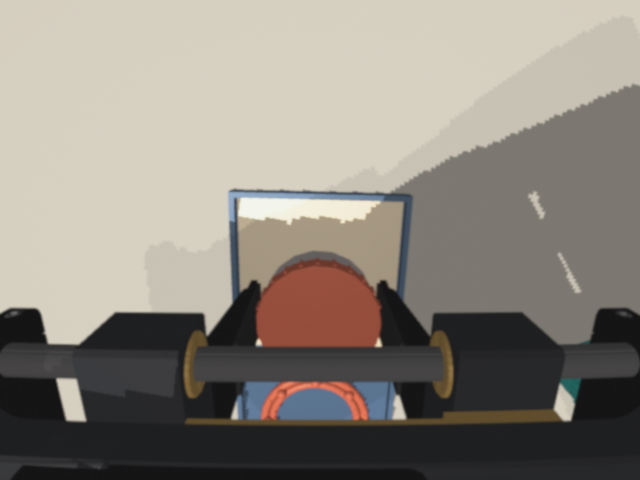

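The rose tin is centred: walls at 235 and 405, tin at 319. I'll lower and release.

Call:
{"op": "drive_tool", "data": {
  "targets": [
    {"jaw": 0.45,"travel": [0,0,0.008],"twist": 0},
    {"jaw": 0.45,"travel": [0,0,0.017],"twist": 0},
    {"jaw": 0.45,"travel": [0,0,0.023],"twist": 0},
    {"jaw": 0.45,"travel": [0,0,0.026],"twist": 0},
    {"jaw": 0.45,"travel": [0,0,0.0265],"twist": 0},
    {"jaw": 0.45,"travel": [0,0,0.0268],"twist": 0},
    {"jaw": 0.45,"travel": [0,0,0.027],"twist": 0},
    {"jaw": 0.45,"travel": [0,0,0.027],"twist": 0}
  ]
}}

```text
t: 21.33
eef_pos: [460.4, -379.2, 11.2]
tcp_rot: [3.141, -0.0, -2.953]
ft_force: [-1.7, 2.8, 4.7]
opening: 0.569
grip_force: 30.0
```

Call:
{"op": "drive_tool", "data": {
  "targets": [
    {"jaw": 0.45,"travel": [0,0,0.0003],"twist": 0},
    {"jaw": 0.45,"travel": [0,0,0.0005],"twist": 0},
    {"jaw": 0.45,"travel": [0,0,0.0005],"twist": 0}
  ]
}}

```text
t: 21.58
eef_pos: [460.4, -379.2, 11.2]
tcp_rot: [3.141, -0.0, -2.953]
ft_force: [-2.7, 3.7, 10.0]
opening: 0.569
grip_force: 30.0
```

Contact is firm. Releasing.

Call:
{"op": "drive_tool", "data": {
  "targets": [
    {"jaw": 0.45,"travel": [0,0,-0.0004],"twist": 0},
    {"jaw": 0.58,"travel": [0,0,-0.0004],"twist": 0},
    {"jaw": 0.62,"travel": [0,0,-0.0004],"twist": 0},
    {"jaw": 0.68,"travel": [0,0,-0.0004],"twist": 0},
    {"jaw": 0.72,"travel": [0,0,-0.0004],"twist": 0},
    {"jaw": 0.72,"travel": [0,0,-0.005],"twist": 0},
    {"jaw": 0.72,"travel": [0,0,-0.02],"twist": 0},
    {"jaw": 0.72,"travel": [0,0,-0.045],"twist": 0}
  ]
}}

```text
t: 22.25
eef_pos: [460.0, -378.7, 54.6]
tcp_rot: [3.138, -0.002, -2.953]
ft_force: [-0.0, -0.2, -0.3]
opening: 0.72
grip_force: 0.0
```

Call:
{"op": "drive_tool", "data": {
  "targets": [
    {"jaw": 1,"travel": [0,0,-0.03],"twist": 0},
    {"jaw": 1,"travel": [0,0,-0.045],"twist": 0},
    {"jaw": 1,"travel": [0,0,-0.045],"twist": 0}
  ]
}}

```text
t: 22.5
eef_pos: [461.8, -380.6, 104.5]
tcp_rot: [-3.137, 0.003, -2.953]
ft_force: [0.2, 0.0, -0.7]
opening: 0.875
grip_force: 0.0
```

```bash
python3 go.py 586 -197 100
```

```text
t 22.5 pos [ 461.8 -380.6  104.5] rot [-3.1369  0.0032 -2.9533] travel m [-0.1563  0.1571  0.0043]
```

Call:
{"op": "drive_tool", "data": {
  "targets": [
    {"jaw": 1,"travel": [-0.02,0.02,0],"twist": 0},
    {"jaw": 1,"travel": [-0.046,0.046,0],"twist": 0},
    {"jaw": 1,"travel": [-0.073,0.073,0],"twist": 0},
    {"jaw": 1,"travel": [-0.1,0.1,0],"twist": 0},
    {"jaw": 1,"travel": [-0.125,0.125,0],"twist": 0},
    {"jaw": 1,"travel": [-0.145,0.145,0.003],"twist": 0},
    {"jaw": 1,"travel": [-0.155,0.156,0.004],"twist": 0},
    {"jaw": 1,"travel": [-0.155,0.156,0.004],"twist": 0}
  ]
}}

```text
t: 23.17
eef_pos: [584.6, -194.7, 95.9]
tcp_rot: [3.141, -0.001, -2.95]
ft_force: [0.1, 0.1, -0.1]
opening: 0.997
grip_force: 0.0
```

Call:
{"op": "drive_tool", "data": {
  "targets": [
    {"jaw": 1,"travel": [0,0,0],"twist": 0},
    {"jaw": 1,"travel": [0,0,0],"twist": 0},
    {"jaw": 1,"travel": [0,0,0],"twist": 0},
    {"jaw": 1,"travel": [0,0,0],"twist": 0}
  ]
}}

```text
t: 23.5
eef_pos: [583.3, -198.4, 96.9]
tcp_rot: [3.142, 0.0, -2.955]
ft_force: [0.1, -0.2, 0.4]
opening: 0.998
grip_force: 0.0
```

```bash
python3 go.py 586 -197 9; python3 lk.py plat w11.png 586 -197; python3 - <<'E'
import cv2
i=cv2.imread('pics/w11.png');print(i[150:320:8,320].tolist());print(i[265,250:400:6].tolist())
E
```

```text
t 23.5 pos [ 583.3 -198.4   96.9] rot [ 3.1416  0.     -2.955 ] travel m [-0.003   0.0009  0.0879]
[317.6023434  262.38095381]
[317.6023434  262.38095381]
[[166, 179, 184], [167, 179, 185], [166, 179, 184], [167, 179, 185], [167, 179, 185], [166, 178, 184], [152, 164, 169], [89, 91, 95], [145, 150, 155], [143, 148, 154], [143, 148, 153], [143, 147, 153], [142, 147, 153], [142, 147, 152], [141, 147, 152], [142, 146, 151], [141, 146, 151], [141, 146, 151], [140, 145, 150], [162, 168, 173], [167, 179, 185], [166, 179, 185]]
[[166, 178, 184], [167, 179, 185], [167, 179, 185], [141, 148, 153], [141, 145, 151], [141, 146, 151], [142, 147, 152], [141, 147, 151], [142, 147, 151], [141, 147, 152], [141, 146, 152], [142, 147, 152], [141, 146, 152], [142, 146, 151], [142, 146, 151], [141, 146, 151], [140, 145, 151], [141, 146, 152], [141, 146, 151], [141, 145, 151], [128, 133, 137], [105, 111, 114], [104, 111, 115], [105, 111, 115], [104, 111, 114]]
```

View pics/w11.png

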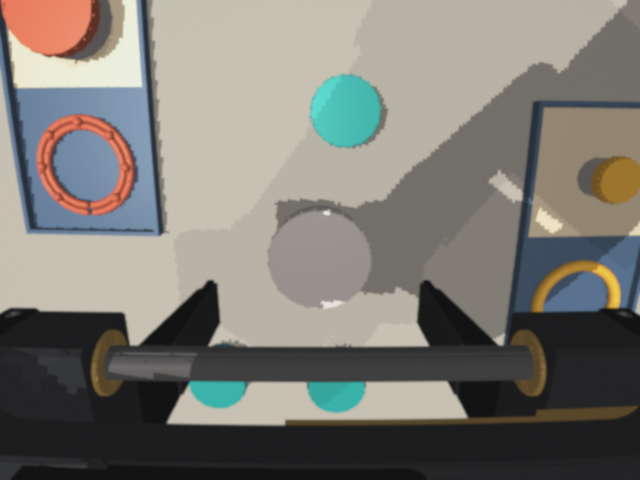

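The platinum lid is at about (319.5,258), with edges at columns 268–371 and rows 207–309. The rose tin stands in its tray at top left.

```bash
python3 - <<'E'
from h import *
c=read_camera('wrist')
lm=lambda r,g,b:(r-b<13)&(r>135)&(r<165)
print(state()['eef_pos'],lid(c,(585,-197),26,34,lm))
P=np.array([onz(c,*p,26) for p in((268,258),(371,258),(320,309))]);print(P,circ(P,34))
E
python3 go.py 585 -197 9
```

```text
[ 583.40816305 -198.12401505   96.88031602] ((array([ 582.79543473, -196.59697164]), np.float64(1.4815615125279216)), array([ 551.24978622, -229.88125192]), array([ 617.99457828, -162.76197796]), 149)
[[ 589.12265605 -229.06699419]
 [ 576.76126537 -163.30816006]
 [ 618.42454763 -189.13138582]] (array([ 585.13328459, -195.77617029]), np.float64(0.3853264656985452))
t 23.6 pos [ 583.4 -198.1   96.9] rot [ 3.1416e+00  1.0000e-04 -2.9547e+00] travel m [-0.0018  0.0008  0.0879]
```

Call:
{"op": "drive_tool", "data": {
  "targets": [
    {"jaw": 1,"travel": [-0.002,0.001,0.01],"twist": 0},
    {"jaw": 1,"travel": [-0.002,0.001,0.03],"twist": 0},
    {"jaw": 1,"travel": [-0.002,0.001,0.055],"twist": 0},
    {"jaw": 1,"travel": [-0.002,0.001,0.075],"twist": 0},
    {"jaw": 1,"travel": [-0.002,0.001,0.085],"twist": 0},
    {"jaw": 1,"travel": [-0.002,0.001,0.087],"twist": 0},
    {"jaw": 0.95,"travel": [-0.002,0.001,0.087],"twist": 0},
    {"jaw": 0.9,"travel": [-0.002,0.001,0.087],"twist": 0}
  ]
}}

```text
t: 24.27
eef_pos: [586.0, -196.1, 10.5]
tcp_rot: [-3.141, 0.001, -2.953]
ft_force: [-1.3, 0.3, -1.3]
opening: 0.933
grip_force: 0.0
```

```bash
python3 go.py 585 -196.2 9.5
```

```text
t 24.3 pos [ 586.  -196.1   10.5] rot [-3.1411e+00  9.0000e-04 -2.9534e+00] travel m [0.001  0.0001 0.001 ]
```

Call:
{"op": "drive_tool", "data": {
  "targets": [
    {"jaw": 0.85,"travel": [0.001,0,0.001],"twist": 0},
    {"jaw": 0.81,"travel": [0.001,0,0.001],"twist": 0},
    {"jaw": 0.77,"travel": [0.001,0,0.001],"twist": 0},
    {"jaw": 0.74,"travel": [0.001,0,0.001],"twist": 0},
    {"jaw": 0.7,"travel": [0.001,0,0.001],"twist": 0},
    {"jaw": 0.6,"travel": [0.001,0,0.001],"twist": 0},
    {"jaw": 0.55,"travel": [0.001,0,0.001],"twist": 0},
    {"jaw": 0.55,"travel": [0.001,0,0.001],"twist": 0}
  ]
}}

```text
t: 24.93
eef_pos: [584.9, -196.3, 9.2]
tcp_rot: [-3.141, 0.001, -2.953]
ft_force: [-0.4, -0.2, 5.9]
opening: 0.708
grip_force: 30.0
```

Call:
{"op": "drive_tool", "data": {
  "targets": [
    {"jaw": 0.55,"travel": [0,0,-0.003],"twist": 0},
    {"jaw": 0.55,"travel": [0,0,-0.008],"twist": 0},
    {"jaw": 0.55,"travel": [0,0,-0.02],"twist": 0},
    {"jaw": 0.55,"travel": [0,0,-0.04],"twist": 0},
    {"jaw": 0.55,"travel": [0,0,-0.065],"twist": 0},
    {"jaw": 0.55,"travel": [0,0,-0.085],"twist": 0},
    {"jaw": 0.55,"travel": [0,0,-0.095],"twist": 0},
    {"jaw": 0.55,"travel": [0,0,-0.095],"twist": 0}
  ]
}}

```text
t: 25.6
eef_pos: [585.4, -196.4, 106.5]
tcp_rot: [-3.139, 0.003, -2.953]
ft_force: [-0.0, 0.3, -1.5]
opening: 0.706
grip_force: 30.0
```

```bash
python3 go.py 486.3 176.2 105
```

```text
t 25.6 pos [ 585.4 -196.4  106.5] rot [-3.1394  0.0034 -2.9533] travel m [0.0277 0.3846 0.0006]
```

Call:
{"op": "drive_tool", "data": {
  "targets": [
    {"jaw": 0.55,"travel": [0.001,0.012,0],"twist": 0},
    {"jaw": 0.55,"travel": [0.003,0.035,0],"twist": 0},
    {"jaw": 0.55,"travel": [0.005,0.067,0],"twist": 0},
    {"jaw": 0.55,"travel": [0.007,0.1,0],"twist": 0},
    {"jaw": 0.55,"travel": [0.01,0.133,0],"twist": 0},
    {"jaw": 0.55,"travel": [0.012,0.166,0],"twist": 0},
    {"jaw": 0.55,"travel": [0.014,0.199,0],"twist": 0},
    {"jaw": 0.55,"travel": [0.017,0.232,0],"twist": 0}
  ]
}}

```text
t: 26.27
eef_pos: [522.7, 30.7, 102.5]
tcp_rot: [3.141, -0.002, -2.954]
ft_force: [1.6, -0.2, -2.1]
opening: 0.712
grip_force: 30.0
```

Call:
{"op": "drive_tool", "data": {
  "targets": [
    {"jaw": 0.55,"travel": [0.002,0.033,0],"twist": 0},
    {"jaw": 0.55,"travel": [0.004,0.065,0],"twist": 0},
    {"jaw": 0.55,"travel": [0.006,0.095,0],"twist": 0},
    {"jaw": 0.55,"travel": [0.008,0.122,0],"twist": 0},
    {"jaw": 0.55,"travel": [0.01,0.142,0],"twist": 0},
    {"jaw": 0.55,"travel": [0.0105,0.152,0],"twist": 0},
    {"jaw": 0.55,"travel": [0.0105,0.152,0],"twist": 0},
    {"jaw": 0.55,"travel": [0.0105,0.152,0],"twist": 0}
  ]
}}

```text
t: 26.93
eef_pos: [485.2, 176.0, 103.2]
tcp_rot: [-3.142, -0.001, -2.952]
ft_force: [-0.2, -1.0, -1.3]
opening: 0.708
grip_force: 30.0
```

Call:
{"op": "drive_tool", "data": {
  "targets": [
    {"jaw": 0.55,"travel": [0,0,0.012],"twist": 0},
    {"jaw": 0.55,"travel": [0,0,0.035],"twist": 0},
    {"jaw": 0.55,"travel": [0,0,0.055],"twist": 0},
    {"jaw": 0.55,"travel": [0,0,0.063],"twist": 0},
    {"jaw": 0.55,"travel": [0,0,0.063],"twist": 0},
    {"jaw": 0.55,"travel": [0,0,0.063],"twist": 0},
    {"jaw": 0.55,"travel": [0,0,0.063],"twist": 0}
  ]
}}

```text
t: 27.52
eef_pos: [486.3, 175.7, 41.6]
tcp_rot: [3.142, 0.001, -2.954]
ft_force: [0.7, 0.6, -1.3]
opening: 0.705
grip_force: 30.0
```

```bash
python3 go.py 486.3 176.2 12; python3 - <<'E'
from h import *
c=snap('wrist','w12.png')
E
```

```text
t 27.5 pos [486.3 175.7  41.6] rot [ 3.1415e+00  1.1000e-03 -2.9540e+00] travel m [-0.0001  0.0005  0.0296]
```

View pics/w12.png

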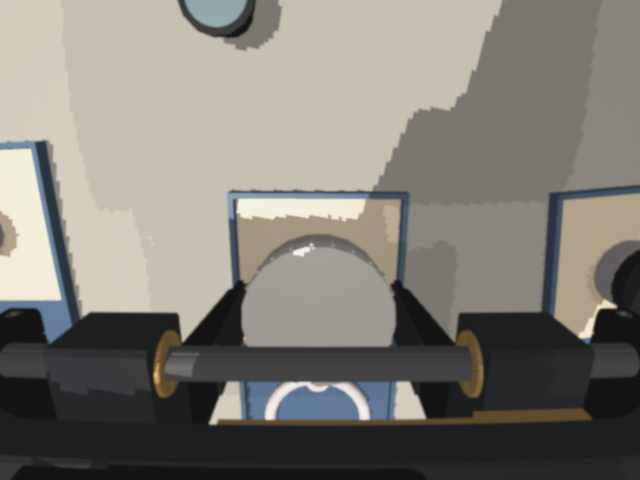

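The platinum tin at 319 is centred between the walls at 233 and 405. The loupe at (217,10) is clear. I'll lower it.

Call:
{"op": "drive_tool", "data": {
  "targets": [
    {"jaw": 0.55,"travel": [0,0,0.008],"twist": 0},
    {"jaw": 0.55,"travel": [0,0,0.018],"twist": 0},
    {"jaw": 0.55,"travel": [0,0,0.025],"twist": 0},
    {"jaw": 0.55,"travel": [0,0,0.0275],"twist": 0},
    {"jaw": 0.55,"travel": [0,0,0.028],"twist": 0},
    {"jaw": 0.55,"travel": [0,0,0.0285],"twist": 0},
    {"jaw": 0.55,"travel": [0,0,0.0285],"twist": 0},
    {"jaw": 0.55,"travel": [0,0,0.0285],"twist": 0}
  ]
}}

```text
t: 28.23
eef_pos: [485.9, 176.1, 12.3]
tcp_rot: [3.142, 0.0, -2.953]
ft_force: [-0.4, -0.7, -2.2]
opening: 0.71
grip_force: 30.0
```

Call:
{"op": "drive_tool", "data": {
  "targets": [
    {"jaw": 0.55,"travel": [0,0,0.0003],"twist": 0},
    {"jaw": 0.55,"travel": [0,0,0.0005],"twist": 0},
    {"jaw": 0.55,"travel": [0,0,0.0005],"twist": 0}
  ]
}}

```text
t: 28.48
eef_pos: [485.9, 176.0, 12.1]
tcp_rot: [3.142, 0.001, -2.953]
ft_force: [0.1, -0.3, 3.5]
opening: 0.706
grip_force: 30.0
```

Call:
{"op": "drive_tool", "data": {
  "targets": [
    {"jaw": 0.72,"travel": [0,0,0],"twist": 0},
    {"jaw": 0.76,"travel": [0,0,0],"twist": 0},
    {"jaw": 0.82,"travel": [0,0,0],"twist": 0},
    {"jaw": 0.88,"travel": [0,0,0],"twist": 0},
    {"jaw": 0.88,"travel": [0,0,0],"twist": 0},
    {"jaw": 0.88,"travel": [0,0,-0.008],"twist": 0},
    {"jaw": 0.88,"travel": [0,0,-0.025],"twist": 0},
    {"jaw": 0.88,"travel": [0,0,-0.05],"twist": 0}
  ]
}}

```text
t: 29.15
eef_pos: [484.9, 175.8, 61.5]
tcp_rot: [-3.142, -0.003, -2.953]
ft_force: [-0.4, 0.4, 0.3]
opening: 0.88
grip_force: 0.0
```

Call:
{"op": "drive_tool", "data": {
  "targets": [
    {"jaw": 0.88,"travel": [0,0,-0.035],"twist": 0},
    {"jaw": 0.88,"travel": [0,0,-0.07],"twist": 0},
    {"jaw": 0.88,"travel": [0,0,-0.105],"twist": 0},
    {"jaw": 0.88,"travel": [0,0,-0.14],"twist": 0},
    {"jaw": 0.88,"travel": [0,0,-0.15],"twist": 0},
    {"jaw": 0.88,"travel": [0,0,-0.15],"twist": 0},
    {"jaw": 0.88,"travel": [0,0,-0.15],"twist": 0},
    {"jaw": 0.88,"travel": [0,0,-0.15],"twist": 0}
  ]
}}

```text
t: 29.82
eef_pos: [485.0, 175.8, 210.5]
tcp_rot: [3.142, -0.002, -2.953]
ft_force: [0.0, 1.2, -0.3]
opening: 0.879
grip_force: 0.0
```

```bash
python3 - <<'E'
from h import *
c=snap('scene','s1.png')
# predicted tin lid-top centres at commanded felts
for n,p in dict(gold=(495.5,-20.5),black=(448.2,353.3),rose=(461.3,-379.8),plat=(486.3,176.2)).items(): print(n,proj(c,[*p,29]).round(0))
E
```

```text
gold [284. 255.]
black [360. 179.]
rose [156. 338.]
plat [332. 214.]
```

View pics/s1.png

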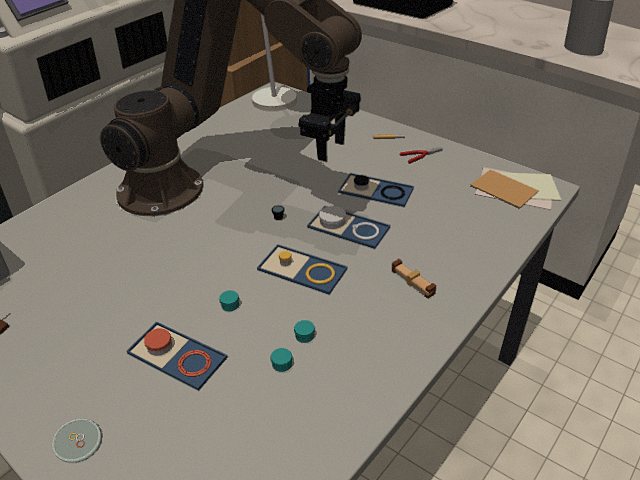

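All four tins stand flat on the matching felts: gold (285,257), black (362,182), rose (158,340) and platinum (332,217). The loupe (278,212), the clamp and the turquoise tins haven't moved.

```bash
python3 -c "from cell import job_done; print(job_done())"
```

```text
the job is handed in; nothing more can be done
None
```

The job is handed in: the final camera view shows all four tins standing flat on the matching felts and released, with the loupe and ring clamp where they were, about 30 s into the 125 s limit.

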